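# Clamp a mixing bowl in the bowl turner and set its speed

### The job

Get the bowl turner ready for mixing: loosen the clamp knob on its sliding jaw, push the jaw until the steel bowl is held snugly between the jaw's rollers and the housing's rollers with no slack, and tighten the clamp knob firmly again. Last of all, turn the speed dial on the housing to the two-bar mark, and leave the bowl standing on its plate, everything released. Do not disturb the other things on the table.

Things in the scene. Friction and masses are not known exactly. Their poses are not given: they have to be found in the camera images.
- station: The bowl turner, fixed to the table: aluminium base plate 180 mm (its x) by 505 mm (its y, from -285 to +220 mm), 12 mm thick. Origin at table level on the centre line. White housing, 85 mm high, covers y +110 to +220 mm over the full width. The jaw slides along station +y.
- drive_mid (a point): Point midway between the two housing rollers, at the plate's top (station 0, 100, 12 mm). The upright rubber rollers, 20 mm diameter, capped at z 69 mm, stand at station x -40 and +40 mm in front of the housing.
- bowl: Loose steel mixing bowl, 150 mm outer diameter, straight sided, 80 mm tall, 0.45 kg, standing on the base plate between jaw and housing. Origin at the centre of its underside (12 mm above the table). When home against both housing rollers its origin is 75 mm from drive_mid, towards the jaw.
- jaw (a joint): Travel in m of the grey sliding jaw along station +y, towards the housing: 0 is wide open; about 0.09 holds the bowl snug between all four rollers. The jaw block is 120 mm wide (station x), 110 mm long and 60 mm high, with two rollers in front and an upright push plate at its rear (the -y end).
- push_face (a point): Top middle of the jaw's rear push plate, on its rear face, 85 mm above the table; moves with the jaw. The plate is 120 mm wide, 12 mm thick, reaches down to z 14 mm; its rear face looks along station -y: push it along station +y. It is 60 mm behind the clamp knob's axis.
- clamp (a joint): Angle in rad of the clamp knob, growing clockwise seen from above: 0 fully loose, 1.45 the tight end stop. The clamp grips above 0.7 and is firmly tight above 1.1; below 0.6 the jaw is free. At 0 the bar lies along station y (the slide); near the tight end it lies almost across it.
- clamp_grip (a point): Place to hold the clamp knob's black wing bar, on its upright axis, on top of the jaw, 90 mm above the table; turns with the knob and moves with the jaw. The bar lies along this point's x axis: 60 mm long, 14 mm wide, 28 mm high (z 72 to 100 mm). Jaw top is at z 60 mm.
- dial (a joint): Angle in rad of the speed dial, growing clockwise seen from above; it clicks into four places 0.65 rad apart: 0 off (round dot), 0.65 one bar, 1.3 two bars, 1.95 three bars. The marks are black, on the housing top around the dial, 38 mm from its axis.
- dial_grip (a point): Place to hold the dial's black bar grip, on its upright axis, 118 mm above the table (5 mm below its top). The bar lies along this point's x axis, which is the way the white pointer line points: 50 mm long, 14 mm wide, z 93 to 123 mm, on a 52 mm disc whose top is at z 93 mm. Housing top at z 85 mm. Axis at station x -40 mm, y +168 mm.
- spice_jar: bystander: small white ceramic jar, 40 mm wide, 62 mm tall, standing on the housing top about 95 mm from the dial axis
- milk_bottle: bystander: glass bottle, 60 mm wide, 150 mm tall, standing on the table just behind the base plate (station +x side)
- spoon: bystander: wooden spoon, 240 mm long, lying on the table along the robot side of the base plate
- teapot: bystander: blue teapot, body 144 mm wide, 150 mm tall, spout along its +x, handle along -x
- milk_jug: bystander: white mug-shaped jug, 80 mm wide, 85 mm tall
- biscuit_tin: bystander: grey round tin, 110 mm wide, 110 mm tall
- saucer: bystander: white saucer, 140 mm wide
Not all that is in view belongs to the job. What is shaped like the bowl but orange or pink is not meant.

How it is judged (in metres and radians):
On the way, in this order (a step that is already met when the one before it is completed fails the run):
1. the clamp knob is loosened (value of joint clamp below 0.65 rad), for 0.1 s.
2. the jaw is slid until the bowl is snug between the rollers (value of joint jaw above 0.085 m and horizontal distance between bowl and drive_mid below 0.081 m and z of bowl in the frame of station below 0.017 m), for 0.1 s.
3. the clamp knob is tight again with the bowl still snug (all of step 2 and value of joint clamp above 1.05 rad), for 0.2 s.
4. the dial is at the two-bar mark (value of joint dial between 1.1 and 1.5 rad), for 0.2 s.
At the end, for the whole second after the job is handed in: The bowl stands on the plate within 81 mm of the point between the housing rollers (75 mm when touching both), upright and at rest; the jaw has travelled more than 85 mm (about 90 mm is full contact); the clamp knob is past 1.05 rad; the dial is within 0.2 rad of the two-bar mark (1.3 rad) (all of step 3 and all of step 4 and angle between bowl's own z axis and vertical below 0.06 rad and linear speed of bowl below 0.01 m/s).
It fails at once if the bowl is tipped or lifted (angle between bowl's own z axis and vertical above 0.35 rad or z of bowl in the frame of station above 0.04 m).
It fails at once if a bystander is pushed from its place by more than 25 mm (distance of any of spice_jar, milk_bottle, spoon, teapot, milk_jug, biscuit_tin, saucer from where it was at the start of the episode above 0.025 m).
It fails at once if the dial is turned on before the bowl is clamped (value of joint dial above 0.5 rad and value of joint clamp below 0.9 rad).
It also fails if it takes over 64 s, if anything falls off the work surface, if the arm or the gripper's body presses on something with over 40 N, if the wrist force passes 120 N, or if a joint passes its speed limit or range.

### The arm

A 7-joint arm with a two-finger parallel gripper is mounted at the origin on the work surface. World frame = base frame: x ahead of the robot, y to its left, z up, the work surface at z = 0. Lengths are in m, angles in degrees, forces in N, time in s.
With the tool pointing down it reaches from about 0.35 to 0.9 m from the base axis. Payload 8.1 kg.
Tool frame: the origin (TCP) lies midway between the tips of the shut fingers; the grasp point (between the pads) lies ctrl.tcp_to_grasp behind it (ctrl.tcp_to_grasp is the distance from the TCP to the grasp point, in m); z points along the fingers, y is the line along which they close (so a half turn about z gives the same grasp; the last joint's range is limited). The gripper opens to 85 mm and grips with 20 to 120 N. Pads are 22 mm wide; open, the fingers measure 114 mm over their backs; the gripper's body (76 mm by 85 mm) begins 54 mm behind the grasp point. The pads swing forward as they close: fully open they stand 13 mm farther back than shut.
Start: joints at [-77.785, 24.895, 1.432, 90.138, -0.665, 64.973, -4.303], TCP at [0.194, 0.594, 0.231] pointing down, gripper open.
Joint ranges: [-149.89, 149.89], [-25.12, 119.58], [-72.63, 75.52], [4.76, 147.25], [-75.54, 255.54], [6.69, 114.76], [-157.13, 157.13]. Speed limits (degrees/s): [127.2, 127.2, 172.46, 172.46, 180, 180, 180].

### API

Orientations are given as [roll, pitch, yaw] about the fixed x, y, z axes, in that order (R = Rz(yaw) Ry(pitch) Rx(roll)).
In Python, from workcell import ctrl, snapshot, finish_job gives the robot as it stands.
- The arm moves only by the tool arm_command, never from a script. Its arguments are lists of equal length, an entry for each row: "rot": the turn, a rotation vector about the tool's x, y, z in rad, a list of three; "offset": the shift along the tool's x, y, z in cm, a list of three; "hand": the finger opening in cm, from 0 to 8.54. In form: {"rot": [[rx, ry, rz], ...], "offset": [[tx, ty, tz], ...], "hand": [hand, ...]}. A call has 1 to 20 rows; each row is the pose to reach, as a shift and turn from the pose commanded when the call began, along the tool's axes at that moment; what a row does not reach only later rows make up. A row lasts 1/10 s, in which the tool goes at most 50 mm and 8.59 degrees, less where a joint would pass 70% of its speed; a pose out of reach is approached as far as the arm can. A call with a gripper value outside its range is refused whole. The fingers move at their own pace and stop on an object; "newtons" is the grip in N (left out, the last holds). Time passes only in rows, so rows that repeat a pose let the fingers close. It gives the time, the measured TCP pose, the force, the opening and the grip force at its end, in the units of the state.
- ctrl.observe(): the state, without advancing time (a new reading comes with each control period).
- snapshot(name): name is "side" or "top"; returns a dict with "pixels" (400x640x3 uint8, red, green, blue), "vfov" (degrees; the focal length in pixels is half the picture's height over the tangent of half this angle, whatever the lens; pixels are square), "cx", "cy" (the principal point, pixels), "view" (4x4, takes a point from world to camera coordinates). Camera axes: x right, y up, looking along -z (the intrinsics and any distortion apply to the point x, -y, -z); pixel columns grow to the right and rows downward; lengths in m; the calibration is good to about 2 mm. A picture is of the moment at which its call begins. There is no depth.
- finish_job(): hands the job in; it is judged then, once.
The state is a dict: "time_s": time; "joints": joint angles; "qd": joint speeds; "effort": joint torques, N m; "tool_pos": TCP position; "ee_rot": TCP orientation; "contact_force": force on the tool from outside, world axes, zero at the start; "moment": the same for the moment, N m; "opening": finger opening in m; "grasp_force": force on a finger pad.
Only numpy, scipy, OpenCV 4.12 (cv2) and the standard library are available. Lean on these libraries where they do the work, as an engineer would, in place of code of your own. Each camera call takes 0.05 s, during which the arm holds its last target. There are 200 camera calls.

## Working session

There is one attempt and no reset: what is moved stays moved. The work goes in short steps, Python scripts to look and compute and a tool call to move; the robot and the scene stay as the last step left them, time stands still between calls to the robot, and variables do not carry over. Pictures are saved under pics/ and viewed, at most 10 in all, crops included, and the job is handed in when it is done.

Besides the shell and the picture viewer there is one more tool, called after ">>>" in YAML: its name, and indented under it one key for each argument. arm_command: Moves the arm, as the interface text tells. Its arguments: {"type":"object","properties":{"rot":{"type":"array","items":{"type":"array","items":{"type":"number"}}},"offset":{"type":"array","items":{"type":"array","items":{"type":"number"}}},"hand":{"type":"array","items":{"type":"number"}},"newtons":{"type":"number"}},"required":["rot","offset","hand"]}

```bash
ls; mkdir -p pics; python3 - <<'E'
from workcell import ctrl, snapshot
import cv2, numpy as np
print(ctrl.observe(), ctrl.tcp_to_grasp)
for n in ("side","top"):
    s=snapshot(n); cv2.imwrite(f"pics/{n}0.png",s["pixels"][:,:,::-1])
    print(n,[k for k in s], s["vfov"],s["cx"],s["cy"]); print(np.round(s["view"],4).tolist())
    for k in s:
        if k not in("pixels","view"): print(k,s[k])
E
```

```text
pics
{'time_s': 0.0, 'joints': array([-77.78522057,  24.93452201,   1.43055007,  90.1881568 ,
        -0.6639862 ,  64.9745657 ,  -4.3011041 ]), 'qd': array([ 0.08891045, -0.01107463,  0.02215853, -0.00881432, -0.12205463,
        0.01881441, -0.01620273]), 'effort': array([ 3.23201646e-03, -6.70477653e+01,  1.02704857e+00, -3.16196680e+01,
        1.58802979e-02,  1.27136210e-02, -5.04794730e-05]), 'tool_pos': array([0.19400175, 0.593599  , 0.23055322]), 'ee_rot': array([-1.79911458e+02,  8.49526860e-03,  1.61905041e+02]), 'contact_force': array([-0.16295679, -0.38134011,  0.54365814]), 'moment': array([ 0.00376351, -0.01537558,  0.03948506]), 'grasp_force': 0.0, 'opening': 0.08528804534757463} 0.0187
side ['pixels', 'vfov', 'cx', 'cy', 'view'] 43.25735303155937 324.4551317945754 198.30236082954966
[[0.9027, -0.4302, 0.0094, -0.4885], [0.2789, 0.6016, 0.7486, -0.2061], [-0.3277, -0.6731, 0.663, -1.5012], [0.0, 0.0, 0.0, 1.0]]
vfov 43.25735303155937
cx 324.4551317945754
cy 198.30236082954966
top ['pixels', 'vfov', 'cx', 'cy', 'view'] 47.46236408334179 313.5667945039355 209.21752692579193
[[0.0025, -1.0, 0.001, -0.0244], [0.9827, 0.0027, 0.1852, -0.5492], [-0.1852, 0.0005, 0.9827, -1.2187], [0.0, 0.0, 0.0, 1.0]]
vfov 47.46236408334179
cx 313.5667945039355
cy 209.21752692579193
```

View pics/top0.png

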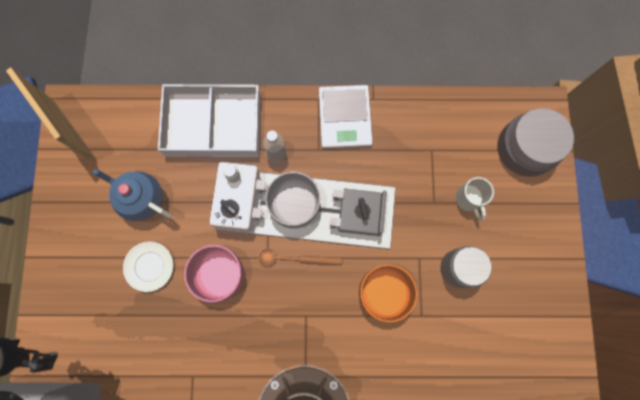

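View pics/side0.png

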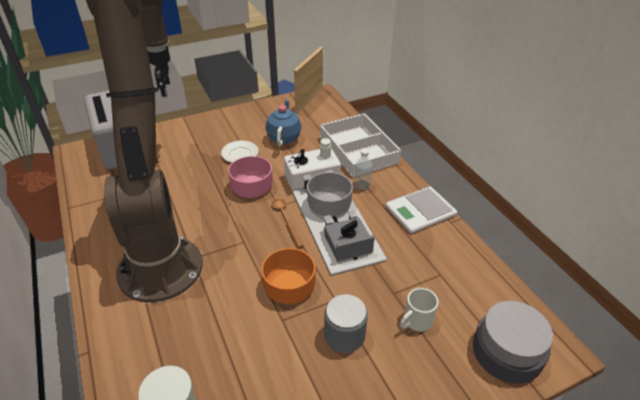

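The top view shows the housing at about (234,195), the bowl at (293,200), the jaw at (362,212), the clamp at (363,208) and the dial at (230,208). Next I'll enlarge the station.

```bash
cat > h.py <<'E'
import numpy as np, cv2
from workcell import ctrl, snapshot
def cam(n):
    s=snapshot(n); f=200/np.tan(np.radians(s["vfov"]/2)); return s,f
def ray(s,f,uv,z):
    V=np.array(s["view"]);R=V[:3,:3];c=-R.T@V[:3,3]
    d=R.T@np.array([(uv[0]-s["cx"])/f,-(uv[1]-s["cy"])/f,-1]); return c+d*(z-c[2])/d[2]
def proj(s,f,p):
    V=np.array(s["view"]);q=V[:3,:3]@np.array(p)+V[:3,3]
    return np.array([s["cx"]+f*q[0]/-q[2], s["cy"]-f*q[1]/-q[2]])
E
python3 - <<'E'
from h import *
s,f=cam("top"); im=s["pixels"][:,:,::-1]
cv2.imwrite("pics/topc.png",cv2.resize(im[150:256,203:403],None,fx=4,fy=4,interpolation=cv2.INTER_CUBIC))
E
```

```text
(no output)
```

View pics/topc.png

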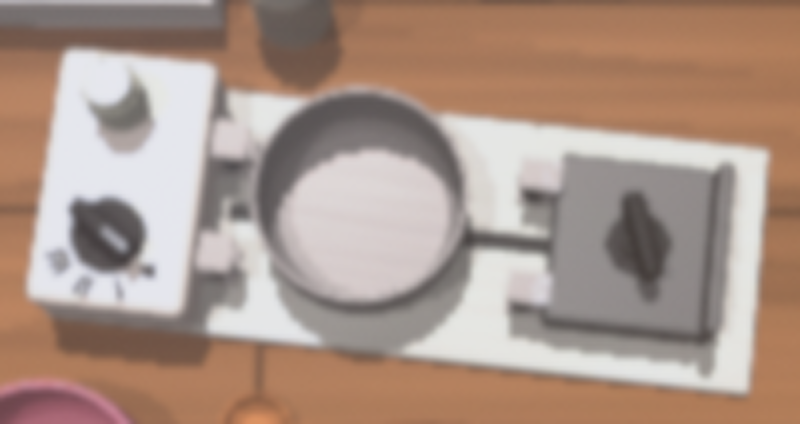

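The enlarged crop shows these points, in crop pixels (4x, origin 203,150):
- Plate end corners: (770,150) and (748,393).
- Housing-top corners: (65,48), (217,68), (183,315) and (28,298).
- Clamp bar: from (630,195) to (652,290).
- Dial pointer: toward the dot at (148,270).

```bash
cat >> h.py <<'E'
def fit():
    s,f=cam("top")
    c=lambda x,y:(203+x/4-.4,150+y/4-.4)
    P=[((770,150),12,(90,-285)),((748,393),12,(-90,-285)),((65,48),85,(90,220)),((217,68),85,(90,110)),((183,315),85,(-90,110)),((28,298),85,(-90,220))]
    W=np.array([ray(s,f,c(*p),z/1e3)[:2] for p,z,_ in P]);L=np.array([l for *_,l in P])/1e3
    a,b=W-W.mean(0),L-L.mean(0)
    th=np.arctan2((b[:,0]*a[:,1]-b[:,1]*a[:,0]).sum(),(a*b).sum())
    R=np.array([[np.cos(th),-np.sin(th)],[np.sin(th),np.cos(th)]]);t=W.mean(0)-R@L.mean(0)
    return s,f,c,th,R,t,W-(L@R.T+t)
E
python3 - <<'E'
from h import *
s,f,c,th,R,t,res=fit()
print(np.degrees(th),t,(res*1e3).round(1).tolist())
st=lambda p,z:(R.T@(ray(s,f,c(*p),z)[:2]-t)*1e3).round(1)
print("clamp c",st((641,243),.1),"ends",st((630,195),.1),st((652,290),.1))
print("plate rear",st((735,165),.085),st((716,340),.085))
print("dial",st((105,237),.093),"ends",st((75,205),.123),st((125,245),.123),"dot",st((148,270),.085))
print("bowl c rim",st((361,198),.092))
d=t+R@np.array([-.04,.168]);print("dial world",d)
cl=t+R@np.array([0,st((641,243),.1)[1]/1e3]);print("clamp world",cl)
print(proj(s,f,[*d,.118])*4-np.array([812,600]))
# side view check
S,F=cam("side");im=S["pixels"][:,:,::-1].copy()
for L,z in [((-40,168),.123),((0,st((641,243),.1)[1]),.1),((90,-285),.012),((-90,-285),.012),((90,110),.085),((-90,110),.085),((-90,220),.085)]:
    u=proj(S,F,[*(t+R@(np.array(L)/1e3)),z]);cv2.circle(im,tuple((u*4).round().astype(int)),3,(0,0,255),-1,shift=2) if 0 else im.__setitem__((int(round(u[1])),int(round(u[0]))),(0,0,255))
cv2.imwrite("pics/sidec.png",cv2.resize(im[135:275,270:400],None,fx=4,fy=4,interpolation=cv2.INTER_CUBIC))
E
```

```text
-6.214006238217338 [0.56485079 0.0326791 ] [[-0.7, 0.6], [1.3, 2.1], [-1.7, -1.9], [-3.8, 1.9], [2.7, 0.9], [2.1, -3.6]]
clamp c [  -7.  -189.7] ends [  25.  -179.3] [ -37.9 -199.8]
plate rear [  57.2 -250. ] [ -64.5 -247.1]
dial [-41.6 169.5] ends [-27.5 186. ] [-50.5 149.4] dot [-59.5 138.9]
bowl c rim [4.5 1.1]
dial world [0.54327053 0.20402171]
clamp world [ 0.54431721 -0.15590633]
[ 99.05208866 226.23594597]
```

View pics/sidec.png

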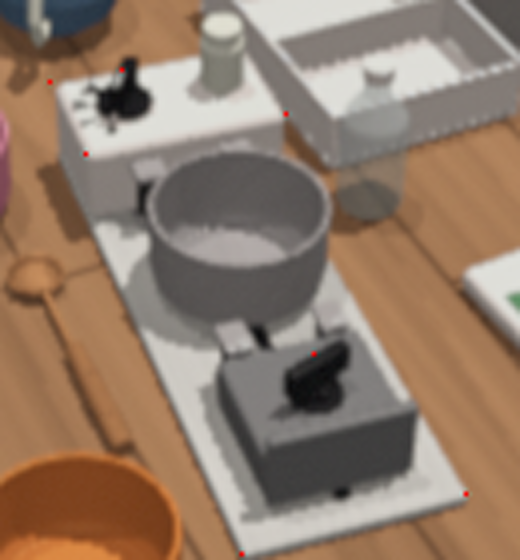

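The side view agrees with the fit to within a few mm. The clamp bar's top centre is at about crop (319,362), and it reads about 1.25 rad. Now I'll triangulate the clamp and dial and plan the approach.

```bash
cat >> h.py <<'E'
def move(x,y,z,psi):
    from scipy.spatial.transform import Rotation as Ro
    o=ctrl.observe();R=Ro.from_euler("xyz",o["ee_rot"],degrees=True)
    d=R.inv().apply(np.array([x,y,z])-o["tool_pos"])*100
    T=Ro.from_euler("xyz",[180,0,psi],degrees=True)
    print("offset",d.round(2),"rot",(R.inv()*T).as_rotvec().round(3),"F",o["contact_force"].round(1))
E
python3 - <<'E'
from h import *
s,f,c,th,R,t,res=fit();S,F=cam("side")
def tri(a,b):
    p1,q1=ray(s,f,a,0),ray(s,f,a,.2);p2,q2=ray(S,F,b,0),ray(S,F,b,.2)
    A=np.c_[q1-p1,-(q2-p2)];k=np.linalg.lstsq(A,p2-p1,rcond=None)[0]
    return ((p1+k[0]*(q1-p1))+(p2+k[1]*(q2-p2)))/2, np.linalg.norm(A@k-(p2-p1))
k=lambda x,y:(270+x/4-.4,135+y/4-.4)
for n,a,b in [("clamp",(640,239),(319,362)),("houseA",(217,68),(283,118)),("houseB",(183,315),(88,157)),("houseC",(28,298),(58,85)),("dial",(100,226),(128,72)),("plateR",(770,150),(464,494)),("plateL",(748,393),(241,553))]:
    p,e=tri(c(*a),k(*b));print(n,p.round(4),round(e*1e3,1),"st",(R.T@(p[:2]-t)*1e3).round(1))
move(.544,-.155,.16,12)
E
```

```text
clamp [ 0.5451 -0.1566  0.0896] 6.2 st [   0.8 -190.3]
houseA [0.6652 0.1348 0.0781] 1.6 st [ 88.7 112.4]
houseB [0.4903 0.1534 0.0803] 0.8 st [-87.1 112. ]
houseC [0.5034 0.2581 0.0809] 3.0 st [-85.5 217.4]
dial [0.547  0.2039 0.1176] 5.0 st [-36.2 168.3]
plateR [ 0.6224 -0.2597  0.0112] 1.1 st [  88.9 -284.5]
plateL [ 0.4455 -0.239   0.0094] 1.4 st [ -89.3 -283. ]
offset [-56.52 -60.32   7.14] rot [-0.     0.     2.616] F [-0.2 -0.3 -0.9]
```

>>> arm_command:
  rot:
    - [0,0,2.616]
    - [0,0,2.616]
    - [0,0,2.616]
    - [0,0,2.616]
    - [0,0,2.616]
    - [0,0,2.616]
    - [0,0,2.616]
    - [0,0,2.616]
    - [0,0,2.616]
    - [0,0,2.616]
    - [0,0,2.616]
    - [0,0,2.616]
    - [0,0,2.616]
    - [0,0,2.616]
    - [0,0,2.616]
    - [0,0,2.616]
    - [0,0,2.616]
    - [0,0,2.616]
    - [0,0,2.616]
    - [0,0,2.616]
  offset:
    - [-56.5,-60.3,3]
    - [-56.5,-60.3,3]
    - [-56.5,-60.3,3]
    - [-56.5,-60.3,3]
    - [-56.5,-60.3,3]
    - [-56.5,-60.3,3]
    - [-56.5,-60.3,3]
    - [-56.5,-60.3,3]
    - [-56.5,-60.3,3]
    - [-56.5,-60.3,3]
    - [-56.5,-60.3,3]
    - [-56.5,-60.3,3]
    - [-56.5,-60.3,3]
    - [-56.5,-60.3,3]
    - [-56.5,-60.3,3]
    - [-56.5,-60.3,3]
    - [-56.5,-60.3,3]
    - [-56.5,-60.3,7]
    - [-56.5,-60.3,7]
    - [-56.5,-60.3,7]
  hand: [4,4,4,4,4,4,4,4,4,4,4,4,4,4,4,4,4,4,4,4]
  newtons: 40

```text
time_s: 2.35
tool_pos: [0.5433, -0.1541, 0.1612]
ee_rot: [-180.0, 0.1, 12.1]
contact_force: [0.8, -0.4, 1.6]
opening: 0.0399
grasp_force: 0.0
```

```bash
python3 - <<'E'
from h import *
o=ctrl.observe();print(o["time_s"],o["tool_pos"],o["ee_rot"],o["opening"],o["joints"].round(0))
move(.544,-.156,.075,12)
for n in("side","top"):
    s,f=cam(n);u=proj(s,f,[.544,-.156,.1]).astype(int);i=s["pixels"][u[1]-50:u[1]+50,u[0]-60:u[0]+60,::-1]
    if n=="side":a=i
cv2.imwrite("pics/n1.png",cv2.resize(np.hstack([a,i]),None,fx=3,fy=3,interpolation=cv2.INTER_CUBIC))
E
```

```text
2.35 [ 0.54328913 -0.1540699   0.16121565] [-1.79953795e+02  1.10762484e-01  1.21423226e+01] 0.03990103041502989 [-22.  29.  46. 106. -25.  56. -43.]
offset [0.05 0.21 8.62] rot [-0.001  0.002  0.002] F [ 0.8 -0.4  1.6]
```

View pics/n1.png

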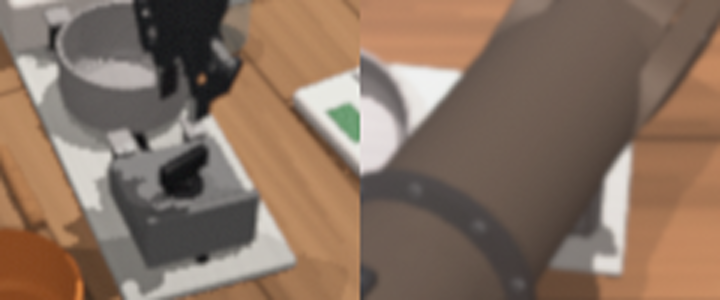

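The gripper hangs above and behind the clamp bar in the side picture, with the fingers straddling the bar's line. Descending and gripping.

>>> arm_command:
  rot:
    - [0,0,0]
    - [0,0,0]
    - [0,0,0]
    - [0,0,0]
    - [0,0,0]
    - [0,0,0]
    - [0,0,0]
    - [0,0,0]
    - [0,0,0]
    - [0,0,0]
    - [0,0,0]
  offset:
    - [0,0.2,3]
    - [0,0.2,6]
    - [0,0.2,7.5]
    - [0,0.2,8.6]
    - [0,0.2,8.6]
    - [0,0.2,8.6]
    - [0,0.2,8.6]
    - [0,0.2,8.6]
    - [0,0.2,8.6]
    - [0,0.2,8.6]
    - [0,0.2,8.6]
  hand: [4,4,4,4,4,1,1,1,1,1,1]
  newtons: 40

```text
time_s: 3.55
tool_pos: [0.5456, -0.1582, 0.0768]
ee_rot: [179.8, -0.2, 12.0]
contact_force: [2.6, -4.7, 1.4]
opening: 0.0134
grasp_force: 41.6
```

>>> arm_command:
  rot:
    - [0,0,-0.1]
    - [0,0,-0.2]
    - [0,0,-0.3]
    - [0,0,-0.4]
    - [0,0,-0.5]
    - [0,0,-0.6]
    - [0,0,-0.7]
    - [0,0,-0.8]
    - [0,0,-0.9]
    - [0,0,-1.0]
    - [0,0,-1.05]
    - [0,0,-1.05]
    - [0,0,-1.05]
  offset:
    - [0,0,0]
    - [0,0,0]
    - [0,0,0]
    - [0,0,0]
    - [0,0,0]
    - [0,0,0]
    - [0,0,0]
    - [0,0,0]
    - [0,0,0]
    - [0,0,0]
    - [0,0,0]
    - [0,0,0]
    - [0,0,0]
  hand: [1,1,1,1,1,1,1,1,1,1,1,1,1]
  newtons: 60

```text
time_s: 4.85
tool_pos: [0.546, -0.1573, 0.0768]
ee_rot: [179.8, -0.0, 72.1]
contact_force: [3.8, -1.0, 8.4]
opening: 0.0125
grasp_force: 61.3
```

```bash
python3 - <<'E'
from h import *
o=ctrl.observe();print(o["moment"].round(2),o["joints"].round(0))
y=np.array([np.sin(np.radians(6.2)),np.cos(np.radians(6.2)),0])
p=o["tool_pos"]+.08*y;move(*p[:2],p[2],o["ee_rot"][2])
E
```

```text
[-0.31 -0.63  0.24] [ -6.  31.  24. 109. -18.  43.  10.]
offset [ 7.83 -1.62 -0.01] rot [ 0.004 -0.    -0.   ] F [ 3.8 -1.   8.4]
```

>>> arm_command:
  rot:
    - [0,0,0]
    - [0,0,0]
    - [0,0,0]
    - [0,0,0]
    - [0,0,0]
    - [0,0,0]
    - [0,0,0]
    - [0,0,0]
  offset:
    - [0.49,-0.1,0]
    - [0.98,-0.2,0]
    - [1.47,-0.3,0]
    - [1.96,-0.4,0]
    - [2.45,-0.5,0]
    - [2.94,-0.6,0]
    - [2.94,-0.6,0]
    - [2.94,-0.6,0]
  hand: [1,1,1,1,1,1,1,1]
  newtons: 60

```text
time_s: 5.65
tool_pos: [0.5495, -0.1262, 0.0768]
ee_rot: [179.8, -0.1, 72.1]
contact_force: [2.8, 1.1, 8.9]
opening: 0.013
grasp_force: 61.5
```

```bash
python3 - <<'E'
from h import *
for n in("side",):
    s,f=cam(n);u=proj(s,f,[.55,-.1,.06]).astype(int);i=s["pixels"][u[1]-65:u[1]+65,u[0]-75:u[0]+75,::-1]
cv2.imwrite("pics/n2.png",cv2.resize(i,None,fx=4,fy=4,interpolation=cv2.INTER_CUBIC))
E
```

```text
(no output)
```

View pics/n2.png

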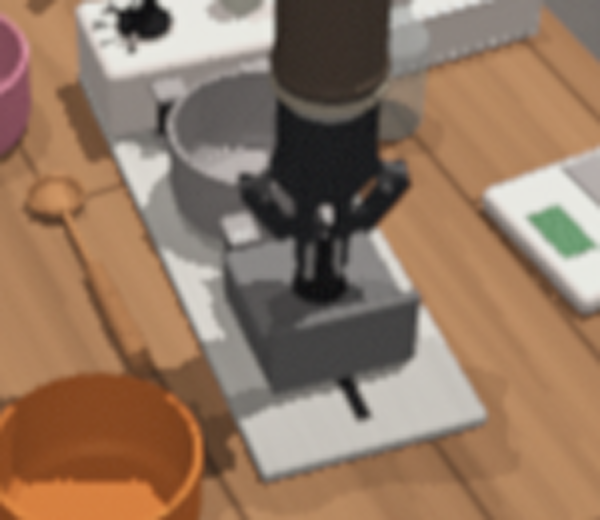

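The jaw slides along with the held knob, and the plate behind it is now exposed. Continuing.

>>> arm_command:
  rot:
    - [0,0,0]
    - [0,0,0]
    - [0,0,0]
    - [0,0,0]
    - [0,0,0]
    - [0,0,0]
    - [0,0,0]
    - [0,0,0]
    - [0,0,0]
    - [0,0,0]
    - [0,0,0]
    - [0,0,0]
  offset:
    - [0.4,-0.08,0]
    - [0.8,-0.16,0]
    - [1.2,-0.24,0]
    - [1.6,-0.32,0]
    - [2.0,-0.4,0]
    - [2.4,-0.48,0]
    - [2.8,-0.56,0]
    - [3.2,-0.64,0]
    - [3.6,-0.72,0]
    - [4.0,-0.8,0]
    - [4.4,-0.88,0]
    - [4.4,-0.88,0]
  hand: [1,1,1,1,1,1,1,1,1,1,1,1]
  newtons: 60

```text
time_s: 6.9
tool_pos: [0.5535, -0.089, 0.0768]
ee_rot: [179.7, 0.4, 71.8]
contact_force: [2.1, -19.6, 5.5]
opening: 0.0128
grasp_force: 61.2
```

>>> arm_command:
  rot:
    - [0,0,0]
    - [0,0,0]
    - [0,0,0]
    - [0,0,0]
    - [0,0,0]
  offset:
    - [0.2,-0.04,0]
    - [0.4,-0.08,0]
    - [0.6,-0.12,0]
    - [0.8,-0.16,0]
    - [0.8,-0.16,0]
  hand: [1,1,1,1,1]
  newtons: 90

```text
time_s: 7.4
tool_pos: [0.5537, -0.0879, 0.0769]
ee_rot: [179.5, 0.7, 71.5]
contact_force: [-1.6, -40.0, 3.7]
opening: 0.0124
grasp_force: 87.4
```

```bash
python3 - <<'E'
from h import *
s,f=cam("side");u=proj(s,f,[.56,-.03,.06]).astype(int);i=s["pixels"][u[1]-65:u[1]+65,u[0]-75:u[0]+75,::-1]
cv2.imwrite("pics/n3.png",cv2.resize(i,None,fx=4,fy=4,interpolation=cv2.INTER_CUBIC))
E
```

```text
(no output)
```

View pics/n3.png

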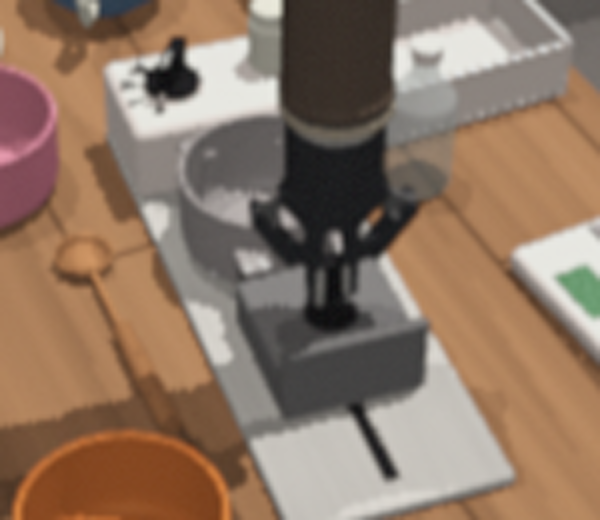

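Force rose to 40 N with no further motion, so the jaw is in contact. The bowl's rim is close to the housing rollers (rim left edge at crop x≈180). I'll check the rim position numerically.

```bash
python3 - <<'E'
from h import *
_,_,_,th,R,t,_=fit()
s,f=cam("side");o=proj(s,f,[.56,-.03,.06]).astype(int)-[75,65]
a=np.linspace(0,2*np.pi,200)
for y in (.0,.015,.025):
    P=np.array([(proj(s,f,[*(t+R@np.array([.075*np.cos(q),y+.075*np.sin(q)])),.092])-o+.4)*4 for q in a])
    print(y,"left",P[P[:,0].argmin()].round(),"top",P[P[:,1].argmin()].round())
print("knob station",R.T@(ctrl.observe()["tool_pos"][:2]-t))
E
```

```text
0.0 left [186. 187.] top [277. 129.]
0.015 left [180. 176.] top [272. 118.]
0.025 left [176. 169.] top [268. 111.]
knob station [ 0.00190118 -0.12110912]
```

```bash
python3 - <<'E'
from h import *
_,_,_,th,R,t,_=fit()
s,f=cam("side");o=proj(s,f,[.56,-.03,.06]).astype(int)-[75,65]
now=s["pixels"].astype(int);old=cv2.imread("pics/side0.png")[:,:,::-1].astype(int)
# rim edge: vertical profile across the far rim & horizontal profile over left rim
a=cv2.imread("pics/n3.png")
print(o, "old left in n3 crop",(np.array([270+150/4,135+205/4])-o)*4,"old top",(np.array([270+245/4,135+152/4])-o)*4)
# left silhouette: plate(bright)->bowl(dark) boundary rows
for nm,im in(("old",old),("now",now)):
    for v in (180,184,188,192): print(nm,v,im[v,302:318].mean(1).round().astype(int).tolist())
E
```

```text
[258 140] old left in n3 crop [198. 185.] old top [293. 132.]
old 180 [125, 116, 97, 97, 92, 86, 105, 133, 123, 97, 86, 85, 85, 84, 81, 82]
old 184 [127, 116, 71, 31, 69, 118, 117, 94, 87, 87, 86, 86, 86, 83, 83, 83]
old 188 [100, 85, 66, 52, 76, 123, 130, 101, 88, 87, 87, 86, 83, 82, 84, 84]
old 192 [132, 132, 131, 120, 109, 88, 104, 135, 132, 108, 99, 106, 118, 129, 133, 133]
now 180 [144, 159, 122, 94, 93, 92, 89, 90, 89, 90, 89, 90, 89, 91, 91, 92]
now 184 [132, 150, 123, 98, 93, 91, 86, 88, 91, 89, 89, 92, 92, 93, 94, 95]
now 188 [101, 95, 124, 148, 128, 102, 97, 116, 129, 139, 143, 146, 148, 143, 149, 161]
now 192 [122, 94, 84, 86, 89, 101, 122, 144, 153, 158, 160, 161, 166, 174, 177, 179]
```

The bowl moved about 21–25 mm to its home position, and 40 N is holding it there. Tightening now.

>>> arm_command:
  rot:
    - [0,0,0.1]
    - [0,0,0.2]
    - [0,0,0.3]
    - [0,0,0.4]
    - [0,0,0.5]
    - [0,0,0.6]
    - [0,0,0.7]
    - [0,0,0.8]
    - [0,0,0.9]
    - [0,0,1.0]
    - [0,0,1.1]
    - [0,0,1.15]
    - [0,0,1.15]
  offset:
    - [0,0,0]
    - [0,0,0]
    - [0,0,0]
    - [0,0,0]
    - [0,0,0]
    - [0,0,0]
    - [0,0,0]
    - [0,0,0]
    - [0,0,0]
    - [0,0,0]
    - [0,0,0]
    - [0,0,0]
    - [0,0,0]
  hand: [1,1,1,1,1,1,1,1,1,1,1,1,1]
  newtons: 90

```text
time_s: 8.95
tool_pos: [0.5534, -0.0874, 0.0769]
ee_rot: [179.0, -0.1, 5.5]
contact_force: [-1.6, -38.6, -2.1]
opening: 0.0121
grasp_force: 87.4
```

```bash
python3 -c "
from h import *
o=ctrl.observe();print(o['moment'],o['joints'].round(0),o['tool_pos'])"
```

```text
[-8.15395877  0.25575057 -0.09617512] [-27.  35.  44. 112. -32.  46. -50.] [ 0.55335518 -0.0874436   0.0769438 ]
```

>>> arm_command:
  rot:
    - [0,0,0.03]
    - [0,0,0.03]
    - [0,0,0.03]
    - [0,0,0.03]
    - [0,0,0.03]
    - [0,0,0.03]
    - [0,0,0.03]
    - [0,0,0.03]
    - [0,0,0.03]
    - [0,0,0.03]
    - [0,0,0.03]
    - [0,0,0.03]
  offset:
    - [0,0.4,0]
    - [0,0.8,0]
    - [0,0.8,0]
    - [0,0.8,0]
    - [0,0.8,0]
    - [0,0.8,0]
    - [0,0.8,0]
    - [0,0.8,-2]
    - [0,0.8,-6]
    - [0,0.8,-10]
    - [0,0.8,-10]
    - [0,0.8,-10]
  hand: [1,1,1,4,4,4,4,4,4,4,4,4]

```text
time_s: 10.15
tool_pos: [0.555, -0.0814, 0.176]
ee_rot: [-180.0, -0.1, 4.6]
contact_force: [0.1, 0.5, -1.1]
opening: 0.0401
grasp_force: 0.0
```

```bash
python3 - <<'E'
from h import *
move(.545,.204,.18,52)
s,f=cam("side");o=np.array([258,140]);i=s["pixels"][140:270,258:408,::-1]
cv2.imwrite("pics/n4.png",cv2.resize(i,None,fx=4,fy=4,interpolation=cv2.INTER_CUBIC))
E
```

```text
offset [  1.3  -28.53  -0.38] rot [ 0.    -0.002 -0.827] F [ 0.1  0.5 -1.1]
```

View pics/n4.png

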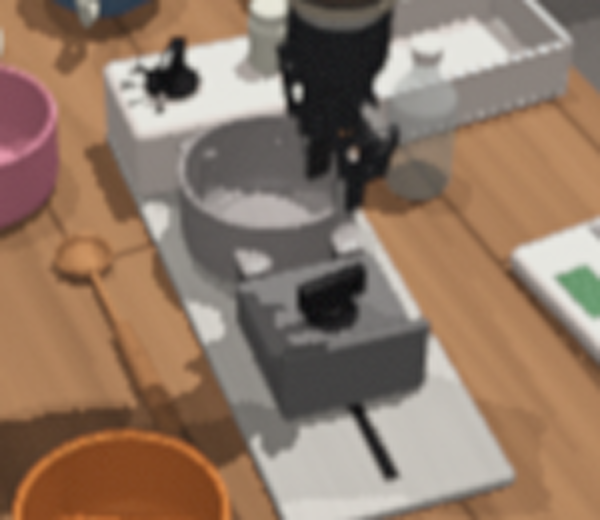

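The bowl is snug at crop (262,180) with the knob bar across, and the gripper is clear. Moving to the dial.

>>> arm_command:
  rot:
    - [0,0,-0.83]
    - [0,0,-0.83]
    - [0,0,-0.83]
    - [0,0,-0.83]
    - [0,0,-0.83]
    - [0,0,-0.83]
    - [0,0,-0.83]
    - [0,0,-0.83]
    - [0,0,-0.83]
    - [0,0,-0.83]
    - [0,0,-0.83]
  offset:
    - [1.3,-28.5,-1]
    - [1.3,-28.5,-1]
    - [1.3,-28.5,-1]
    - [1.3,-28.5,-1]
    - [1.3,-28.5,-1]
    - [1.3,-28.5,-1]
    - [1.3,-28.5,-1]
    - [1.3,-28.5,-1]
    - [1.3,-28.5,-1]
    - [1.3,-28.5,-1]
    - [1.3,-28.5,-1]
  hand: [4,4,4,4,4,4,4,4,4,4,4]

```text
time_s: 11.3
tool_pos: [0.5449, 0.2018, 0.1852]
ee_rot: [180.0, 0.0, 52.0]
contact_force: [1.0, -0.7, -0.6]
opening: 0.04
grasp_force: 0.0
```

```bash
python3 - <<'E'
from h import *
move(.545,.204,.102,52);print(ctrl.observe()["joints"].round(0))
s,f=cam("side");i=s["pixels"][110:220,255:375,::-1]
cv2.imwrite("pics/n5.png",cv2.resize(i,None,fx=5,fy=5,interpolation=cv2.INTER_CUBIC))
E
```

```text
offset [ 0.18 -0.12  8.32] rot [ 0.  0. -0.] F [ 1.  -0.7 -0.6]
[-51.  26.  37. 102. -18.  58. -46.]
```

View pics/n5.png

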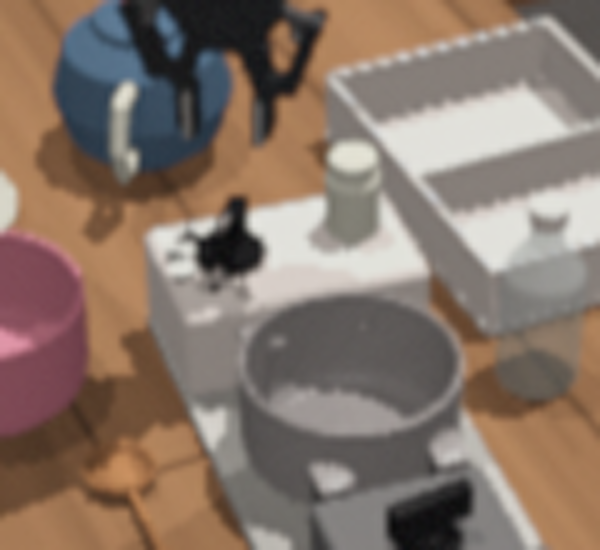

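The fingers, at x≈187 and 262, straddle the dial bar at (235,210) and stay clear of the jar at (352,190). Descending.

>>> arm_command:
  rot:
    - [0,0,0]
    - [0,0,0]
    - [0,0,0]
    - [0,0,0]
    - [0,0,0]
    - [0,0,0]
    - [0,0,0]
    - [0,0,0]
    - [0,0,0]
    - [0,0,0]
    - [0,0,0]
  offset:
    - [0.2,-0.1,3]
    - [0.2,-0.1,6]
    - [0.2,-0.1,7.5]
    - [0.2,-0.1,8.3]
    - [0.2,-0.1,8.3]
    - [0.2,-0.1,8.3]
    - [0.2,-0.1,8.3]
    - [0.2,-0.1,8.3]
    - [0.2,-0.1,8.3]
    - [0.2,-0.1,8.3]
    - [0.2,-0.1,8.3]
  hand: [4,4,4,4,4,1,1,1,1,1,1]
  newtons: 30

```text
time_s: 12.45
tool_pos: [0.5469, 0.2049, 0.1037]
ee_rot: [179.9, -0.1, 52.1]
contact_force: [3.3, -2.5, 7.7]
opening: 0.0132
grasp_force: 30.0
```

>>> arm_command:
  rot:
    - [0,0,0.1]
    - [0,0,0.2]
    - [0,0,0.3]
    - [0,0,0.4]
    - [0,0,0.5]
    - [0,0,0.6]
    - [0,0,0.7]
    - [0,0,0.8]
    - [0,0,0.9]
    - [0,0,1.0]
    - [0,0,1.1]
    - [0,0,1.2]
    - [0,0,1.3]
    - [0,0,1.32]
    - [0,0,1.32]
  offset:
    - [0,0,0]
    - [0,0,0]
    - [0,0,0]
    - [0,0,0]
    - [0,0,0]
    - [0,0,0]
    - [0,0,0]
    - [0,0,0]
    - [0,0,0]
    - [0,0,0]
    - [0,0,0]
    - [0,0,0]
    - [0,0,0]
    - [0,0,0]
    - [0,0,0]
  hand: [1,1,1,1,1,1,1,1,1,1,1,1,1,1,1]
  newtons: 50

```text
time_s: 13.95
tool_pos: [0.5477, 0.2024, 0.1037]
ee_rot: [180.0, -0.3, -23.7]
contact_force: [5.5, -10.5, 6.1]
opening: 0.0128
grasp_force: 51.8
```

>>> arm_command:
  rot:
    - [0,0,0]
    - [0,0,0]
    - [0,0,0]
    - [0,0,0]
    - [0,0,0]
    - [0,0,0]
    - [0,0,0]
    - [0,0,0]
    - [0,0,0]
    - [0,0,0]
    - [0,0,0]
    - [0,0,0]
    - [0,0,0]
    - [0,0,0]
    - [0,0,0]
  offset:
    - [0,0,0]
    - [0,0,0]
    - [0,0,0]
    - [0,0,0]
    - [0,0,-2]
    - [0,0,-6]
    - [0,0,-10]
    - [0,0,-14]
    - [0,0,-14]
    - [-10,0,-14]
    - [-15,0,-14]
    - [-20,0,-14]
    - [-25,0,-14]
    - [-25,0,-14]
    - [-25,0,-14]
  hand: [4,4,4,4,4,4,4,4,4,4,4,4,4,4,4]

```text
time_s: 15.45
tool_pos: [0.3101, 0.3078, 0.2411]
ee_rot: [179.9, 0.2, -23.0]
contact_force: [0.2, -0.5, 0.4]
opening: 0.0402
grasp_force: 0.0
```

```bash
python3 - <<'E'
from h import *
s,f,c,th,R,t,_=fit();i=s["pixels"][150:256,203:403,::-1]
S,F=cam("side");j=S["pixels"][110:260,255:405,::-1]
cv2.imwrite("pics/n6.png",np.vstack([cv2.resize(i,(600,318),interpolation=cv2.INTER_CUBIC),cv2.copyMakeBorder(cv2.resize(j[:70],(600,280),interpolation=cv2.INTER_CUBIC),0,0,0,0,0)]))
E
```

```text
(no output)
```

View pics/n6.png

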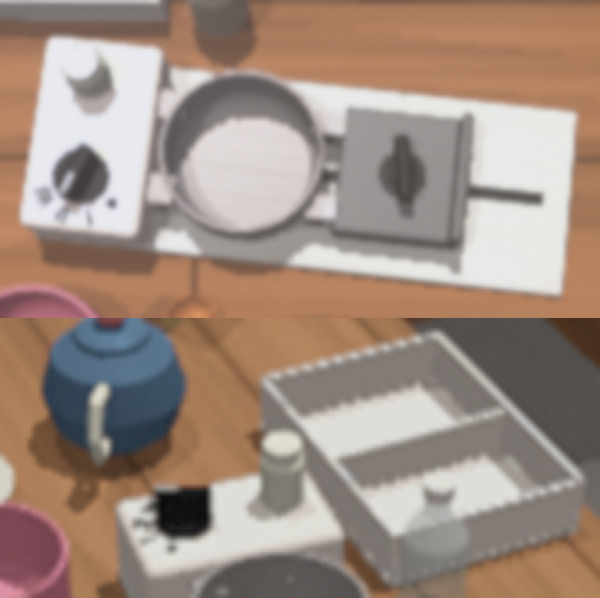

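```bash
python3 - <<'E'
from h import *
s,f,c,th,R,t,_=fit()
st=lambda p,z:(R.T@(ray(s,f,c(*(np.array(p)*4/3)),z)[:2]-t)*1e3).round(1)
print("bowl",st((242,154),.092),"knob",st((403,173),.1),"rear",st((472,118),.085),st((464,245),.085),"knob ends",st((402,135),.1),st((406,213),.1))
print("dial ends",st((85,147),.123),st((66,198),.123), "slot end",st((543,199),.012))
g=s["pixels"][150:256,203:403].mean(2)
E
```

```text
bowl [-3.5 26.3] knob [  -6.3 -119.7] rear [  54.5 -177.6] [ -62.7 -181.3] knob ends [  28.2 -115.3] [ -42.1 -126. ]
dial ends [-18.7 161.7] [-65.7 171.7] slot end [   0.7 -258.3]
```

The bowl is home (station y≈26 mm, where 25 mm is full contact). The clamp reads about 1.4 rad and the dial points at the two bars, with everything released.

```bash
python3 -c "
from workcell import finish_job
print(finish_job())"
```

```text
the job is handed in; nothing more can be done
None
```

The job is handed in, with no verdict shown: the bowl is snug between all four rollers, the clamp knob is tight at about 1.4 rad, the dial is on two bars, everything is released, and nothing else looked disturbed in the last pictures.

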